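# Open an unknown-thread canister for the evidence photo

### The job

We are photographing a find on the desk of a searched bedroom. First lift the white photo board out of its slotted rack and let it lean, on its short edge, against the middle of the cash-box face that looks towards the canister, tipped back clearly but not flat, and let go of it. Then loosen the canister's cap - nobody knows whether its thread is ordinary or reversed, so try both ways - lift it clear off and finish while still holding it, level and still, in the air a little above the open neck, without disturbing the pill jar, the tape roll or the trinket box.

Things in the scene. Friction and masses are not known exactly. Their poses are not given: they have to be found in the camera images.
- board_mid (a point): Centre of the loose white photo board, a slab 110 wide (x), 10 thick (y), 150 mm tall (z), 0.18 kg. It starts upright in the rack, top edge 158 mm above the desk, to be grasped across its 10 mm thickness. Axes are the board's own: foot at z = -75 mm, top edge at z = +75 mm.
- rack: Fixed dark wooden block 140 (x) by 50 (y) by 30 mm high with a slot along its x, 22 mm deep, in which the board stands with 1 to 2 mm of play, its x along the rack's x. Origin at the middle of the underside; z up.
- cashbox: Closed grey steel cash box, fixed, 160 (x) by 90 (y) by 80 mm high. The upright face with the steel latch plate, 45 mm from the origin towards its own -y, looks at the canister: lean the board there. With its foot 30 mm out from the face it leans 20 degrees on the box's top edge and stays. Origin: middle of the underside; z up.
- canister: Round steel canister 53 mm across, upright in a fixed clamp (plate 110 by 90 mm, jaws 40 mm high). Origin: middle of the underside, on the desk; z up, the cap's axis. The shoulder on which the cap sits is 85 mm up; inside the cap a neck 24 mm across, with lugs to 46 mm, stands 22 mm above the shoulder.
- cap_mid (a point): Centre (half-way up) of the loose black screw cap, 16-sided, 56 mm across, 35 mm high, 0.06 kg, closed on top, a grey bar on top pointing along its x; z is its axis, up. It starts 102.5 mm above the desk, its x within 3 degrees of the canister's x.
- seat (a point): Middle of the canister's shoulder, 85 mm above the desk. The coarse thread's hand is hidden and drawn anew each time. The wrong way, the cap stops within about 10 degrees (the grip then slips round it); the right way it turns easily without rising, and from 50 to 110 degrees from its start it lifts straight off. Before that it is locked, with 2 mm of vertical play
- jar_mid (a point): Bystander: small pill jar with a white lid, 44 mm across and 75 mm high; point half-way up.
- tape_mid (a point): Bystander: roll of tape lying flat, 80 mm across, 20 mm high; point half-way up its axis.
- trinket_mid (a point): Bystander: wooden trinket box 70 by 50 by 35 mm; point at its centre.

How it is judged:
By the outcome, as a careful person would: the job done as asked, in the order asked, and still so for the second after the job is handed in, while the arm keeps its last pose, push and grip.
It also fails if it takes over 51 s, if anything falls off the work surface, if the arm or the gripper's body presses on something with over 40 N, if the wrist force passes 120 N, or if a joint passes its speed limit or range.

### The arm

A 7-joint arm with a two-finger parallel gripper is mounted at the origin on the work surface. World frame = base frame: x ahead of the robot, y to its left, z up, the work surface at z = 0. Lengths are in mm, angles in rad, forces in N, time in s.
With the tool pointing down it reaches from about 400 to 875 mm from the base axis. Payload 4.4 kg.
Tool frame: the origin (TCP) lies midway between the tips of the shut fingers; the grasp point (between the pads) lies 19 mm behind it; x points along the fingers, z is the direction in which the jaws open and shut, and the axes are right-handed (so a half turn about x gives the same grasp; the last joint's range is limited). The gripper opens to 85 mm and grips with 20 to 120 N. Pads are 22 mm wide; open, the fingers measure 114 mm over their backs; the gripper's body (76 mm by 85 mm) begins 54 mm behind the grasp point. The pads swing forward as they close: fully open they stand 13 mm farther back than shut.
Start: joints at [-0.066, 0.628, 0.038, 1.517, -0.027, 0.996, -0.02], TCP at [650.014, 0.027, 231.313] pointing down, gripper open.
Joint ranges: [-3.06, 3.06], [-0.37, 2.12], [-1.25, 1.32], [0.18, 2.47], [-1.1, 4.24], [0.23, 1.98], [-2.94, 2.94]. Speed limits (rad/s): [2.57, 2.57, 3.14, 3.14, 3.14, 3.14, 3.14].

### API

Orientations are given as [roll, pitch, yaw] about the fixed x, y, z axes, in that order (R = Rz(yaw) Ry(pitch) Rx(roll)).
In Python, from cell import ctrl gives the robot as it stands. The module is installed in compiled form; this text tells all that it offers.
- The arm moves only by the tool servo_tool, never from a script. Its argument "rows" is a list of rows, each an object of numbers: "dx", "dy", "dz": the shift along the tool's x, y, z in units of 750 mm (1.0 is 750 mm); "wx", "wy", "wz": the turn, a rotation vector about the tool's x, y, z in units of 6 degrees (1.0 is 6 degrees); "fingers": the closure, from 0 (fully open) to 1 (shut). In form: [{"dx": .., "dy": .., "dz": .., "wx": .., "wy": .., "wz": .., "fingers": ..}, ...]. A call has 1 to 5 rows; each row shifts and turns the commanded pose from where the row before left it, along the tool's axes as they then stand; what a row does not reach is not made up. A row lasts 1/8 s, in which the tool goes at most 62.5 mm and 10.7 degrees, less where a joint would pass 70% of its speed; a pose out of reach is approached as far as the arm can. A call with a number of a shift or a turn outside -1 to 1 is refused whole. A call with a gripper value outside its range is refused whole. The fingers move at their own pace and stop on an object; the grip force is fixed at half the most. Time passes only in rows, so rows that do not move let the fingers close. It gives the time, the measured TCP pose, the force and the opening at its end, in the units of the state.
- ctrl.read_state(): the state, without advancing time (a new reading comes with each control period).
- ctrl.get_image(name): name is "scene" or "side" or "wrist"; returns the picture (384x512x3 uint8, red, green, blue); there is no depth.
- ctrl.camera_info(name): a dict with "fovy" (degrees; the focal length in pixels is half the picture's height over the tangent of half this angle, whatever the lens; pixels are square), "cx", "cy" (the principal point, pixels), "k1" (the pictures are not rectified: a ray, as slopes to the right and down, at radius r is drawn at 1 + k1 r^2 times it, then the intrinsics apply), "R" (3x3) and "t" (3): a world point X has camera coordinates R X + t. Camera axes: x right, y down, z forward; pixel columns grow to the right and rows downward; lengths in mm; the calibration is good to about 2 mm. A picture is of the moment at which its call begins: read the wrist's pose just before it. camera_info takes no time and is no camera call; for the wrist camera it gives the pose at the moment of the call.
- ctrl.finish_job(): hands the job in, once; it reports no verdict.
Trained networks look in the newest picture that a camera, given by its name, has taken for a name from the list of things; names that differ only in an ending like _2 or _b are one class to them, and where a whole thing is asked for, a point or a joint stands for the part that bears it (a point fixed in the world has none). Each returns a list of dicts, best first, with "conf" (0 to 1); they miss things now and then, are a little off and sometimes report something else, mostly with a low value. They report only what shows in the picture. A call takes as long as a camera call.
- ctrl.search_frame(label, camera): "extent" ([centre column, centre row, width, height] in pixels, round what is visible of it).
- ctrl.silhouettes(label, camera): "region" (384x512 bool, what is visible of it) and "extent" ([centre column, centre row, width, height] in pixels, round what is visible of it).
- ctrl.mark_of(label, camera): "point" ([column, row] in pixels: a listed point, or the origin of a listed thing).
The state is a dict: "clock": time; "qpos": joint angles; "qd": joint speeds; "tau": joint torques, N m; "eef_pos": TCP position; "tool_rot": TCP orientation; "force": force on the tool from outside, world axes, zero at the start; "torque": the same for the moment, N m; "width": finger opening in mm.
Only numpy, scipy, OpenCV 4.12 (cv2) and the standard library are available. Lean on these libraries where they do the work, as an engineer would, in place of code of your own. Each camera call takes 0.05 s, during which the arm holds its last target.

## Working session

There is one attempt and no reset: what is moved stays moved. The work goes in short steps, Python scripts to look and compute and a tool call to move; the robot and the scene stay as the last step left them, time stands still between calls to the robot, and variables do not carry over. Pictures are saved under pics/ and viewed, and the job is handed in when it is done.

Besides the shell and the picture viewer there is one more tool, called after "Request:" as name(argument=value, ...) on one line, values as JSON. servo_tool: Moves the arm, as the interface text tells. Its arguments: {"type":"object","properties":{"rows":{"type":"array"}},"required":["rows"]}

```bash
mkdir -p pics; cat > h.py <<'E'
import numpy as np, cv2
from cell import ctrl
def save(n,f):
    im=ctrl.get_image(n); cv2.imwrite('pics/'+f,cv2.cvtColor(im,cv2.COLOR_RGB2BGR)); return im
def K(n):
    c=ctrl.camera_info(n); f=192/np.tan(np.radians(c['fovy']/2)); return c,f
def ray(n,p,c=None):
    c=c or ctrl.camera_info(n); f=192/np.tan(np.radians(c['fovy']/2))
    d=np.array([(p[0]-c['cx'])/f,(p[1]-c['cy'])/f]); u=d.copy()
    for _ in range(30): u=d/(1+c['k1']*(u@u))
    R=np.array(c['R']);t=np.array(c['t']); return -R.T@t, R.T@np.array([u[0],u[1],1.])
def atz(n,p,z,c=None):
    o,d=ray(n,p,c); return o+d*(z-o[2])/d[2]
def proj(n,X,c=None):
    c=c or ctrl.camera_info(n); f=192/np.tan(np.radians(c['fovy']/2))
    X=np.array(c['R'])@np.array(X,float)+np.array(c['t']); u=X[:2]/X[2]; u=u*(1+c['k1']*(u@u))
    return u*f+[c['cx'],c['cy']]
E
python3 - <<'E'
from h import *
s=ctrl.read_state(); print(s)
Z=dict(board_mid=83,rack=0,cashbox=0,canister=0,cap_mid=102.5,seat=85,jar_mid=37.5,tape_mid=10,trinket_mid=17.5)
for n in ['scene','side','wrist']:
    save(n,n+'0.png')
    c=ctrl.camera_info(n); print(n,c['fovy'],c['k1'],(-np.array(c['R']).T@np.array(c['t'])).round(),np.array(c['R'])[2].round(2))
    if n=='wrist': continue
    for k,z in Z.items():
        m=ctrl.mark_of(k,n)
        for q in m[:2]: print(k,np.round(q['point'],1),round(q['conf'],2),atz(n,q['point'],z).round(1))
E
```

```text
{'clock': 0.0, 'qpos': array([-0.0658113 ,  0.62937066,  0.0384282 ,  1.51834939, -0.02702004,
        0.99630964, -0.01999029]), 'qd': array([-6.64059860e-04,  2.07620176e-03,  6.51924145e-04, -5.45531895e-04,
        1.87817186e-03, -7.85219618e-04,  3.72575563e-05]), 'tau': array([-1.11932164e-03, -5.63405585e+01,  1.22606792e+00, -1.93450052e+01,
        1.09587883e-02,  1.05136272e-02, -8.84369996e-06]), 'eef_pos': array([6.49378145e+02, 5.04495961e-02, 2.30378890e+02]), 'tool_rot': array([-3.1408376 ,  1.56887662, -3.14081595]), 'force': array([ 0.2320047 , -0.15695361, -0.61801529]), 'torque': array([ 0.01408452, -0.02869136,  0.00922317]), 'width': 85.36361375536102}
scene 52.72567175899642 -0.08374577908255429 [ 881. -537.  929.] [-0.29  0.51 -0.81]
board_mid [272.3 113.3] 0.9 [458.5 299.2  83. ]
rack [270.  132.6] 0.44 [456.  293.7   0. ]
cashbox [246.1 183.1] 0.74 [497.   69.4   0. ]
canister [198.5 254.5] 0.56 [ 511.  -201.3    0. ]
cap_mid [197.  237.5] 0.69 [ 522.  -202.1  102.5]
seat [195.7 243.8] 0.89 [ 521.9 -211.3   85. ]
jar_mid [208.2 310.8] 0.87 [ 630.5 -325.3   37.5]
tape_mid [279.6 246.2] 0.87 [688.6 -75.   10. ]
trinket_mid [317.  168.4] 0.91 [662.7 216.3  17.5]
side 54.66260161719013 -0.01976174198343965 [128. 450. 706.] [ 0.52 -0.51 -0.68]
board_mid [185.6 311.5] 0.67 [459.  304.1  83. ]
rack [187.5 334.7] 0.69 [460.3 311.6   0. ]
cashbox [265.3 252.2] 0.79 [496.5  58.9   0. ]
cashbox [185.8 309.6] 0.23 [506.3 281.8   0. ]
canister [325.3 193. ] 0.88 [ 524.6 -203.4    0. ]
cap_mid [333.6 168.5] 0.91 [ 508.5 -195.   102.5]
seat [332.9 170.9] 0.55 [ 514.8 -204.6   85. ]
jar_mid [324.3 146.3] 0.81 [ 632.6 -328.    37.5]
tape_mid [247.1 186.5] 0.68 [685.  -58.6  10. ]
tape_mid [187.9 331.6] 0.54 [460.1 309.2  10. ]
trinket_mid [169.9 240.5] 0.85 [667.7 207.   17.5]
wrist 69.33857530318882 -0.008197875217060337 [650.  64. 375.] [ 0.   -0.26 -0.97]
```

```bash
python3 - <<'E'
import cv2
a=cv2.imread('pics/scene0.png')
cv2.imwrite('pics/sc1.png',cv2.resize(a[60:340,120:400],None,fx=2.1,fy=2.1,interpolation=cv2.INTER_CUBIC))
b=cv2.imread('pics/side0.png')
cv2.imwrite('pics/si1.png',cv2.resize(b[110:384,120:400],None,fx=2.1,fy=2.1,interpolation=cv2.INTER_CUBIC))
E
```

```text
(no output)
```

View pics/sc1.png

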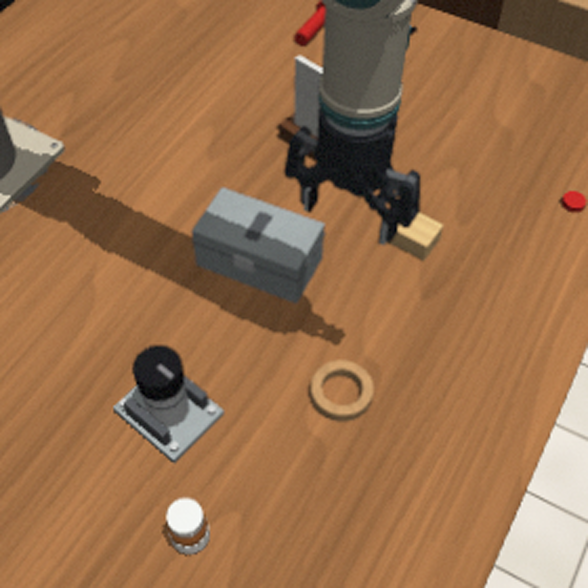

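View pics/si1.png

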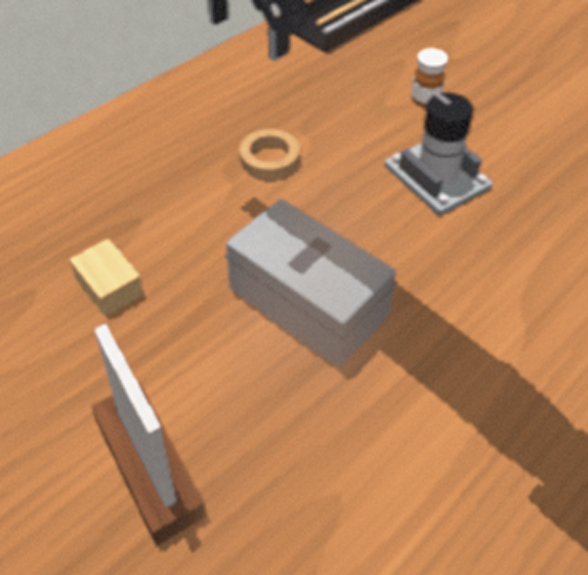

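View pics/wrist0.png

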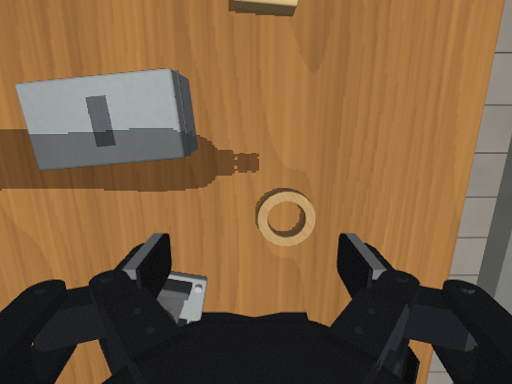

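The scene shows the board in its rack upper left of the gripper, and the cash box with its latch face towards the canister at the lower left. The jar, tape and trinket box are all clear of them. Next I measure corners.

```bash
python3 - <<'E'
from h import *
f=lambda x,y:(120+x/2.1,110+y/2.1)
g=lambda x,y:(120+x/2.1,60+y/2.1)
print('board top side',[atz('side',f(*p),158).round(1) for p in [(98,330),(104,326),(150,431),(158,426)]])
print('board top scene',[atz('scene',g(*p),158).round(1) for p in [(296,58)]])
print('cash top wrist',[atz('wrist',p,80).round(1) for p in [(17,84),(172,69),(190,156),(40,170)]])
print('cash top side',[atz('side',f(*p),80).round(1) for p in [(229,245),(281,201),(394,272),(341,321)]])
print('cash top scene',[atz('scene',g(*p),80).round(1) for p in [(220,190),(324,229),(304,268),(194,236)]])
print('clamp plate scene',[atz('scene',g(*p),4).round(1) for p in [(115,409),(175,456),(222,410)]])
print('cap bar scene',[atz('scene',g(*p),121).round(1) for p in [(160,367),(172,377)]])
print('plate side',[atz('side',f(*p),4).round(1) for p in [(386,163),(441,208),(491,183)]])
for n in ['wrist','side','scene']:
  for l in ['cap_mid','cashbox','rack','board_mid']:
    for q in ctrl.silhouettes(l,n)[:1]:
      print(n,l,round(q['conf'],2),np.round(q['extent'],1))
      np.save(f'{n}_{l}.npy',q['region'])
E
```

```text
board top side [array([511.3, 295.1, 158. ]), array([511.2, 289.2, 158. ]), array([407.4, 318.9, 158. ]), array([406.5, 312. , 158. ])]
board top scene [array([409.5, 310.1, 158. ])]
cash top wrist [array([412.4,  96.9,  80. ]), array([569.3, 110.1,  80. ]), array([581.9,  24.2,  80. ]), array([418.4,   9.4,  80. ])]
cash top side [array([560.4, 111.5,  80. ]), array([569.2,  26.7,  80. ]), array([415.3,  13.4,  80. ]), array([411.6,  97.2,  80. ])]
cash top scene [array([412.8,  89.9,  80. ]), array([573.4, 100.9,  80. ]), array([582.4,  29.5,  80. ]), array([427.9,   2.1,  80. ])]
clamp plate scene [array([ 458.3, -235.6,    4. ]), array([ 560.6, -249.9,    4. ]), array([ 576.4, -167.9,    4. ])]
cap bar scene [array([ 524. , -204.4,  121. ]), array([ 543.4, -208.2,  121. ])]
plate side [array([ 577.3, -173.7,    4. ]), array([ 475.8, -160.3,    4. ]), array([ 458.6, -242.7,    4. ])]
wrist cashbox 0.62 [107.5 120.  181.7 102.1]
side cap_mid 0.59 [332.7 167.2  21.   23.8]
side cashbox 0.94 [268.9 245.5  78.8  77.7]
side rack 0.68 [191.8 334.8  55.2  71.3]
side board_mid 0.74 [185.3 308.1  39.2  85.3]
scene cap_mid 0.65 [195.8 238.2  21.2  30.1]
scene cashbox 0.94 [244.2 176.2  60.6  54.1]
scene rack 0.5 [258.1 122.4   6.4  11.6]
scene board_mid 0.93 [266.8 104.2  14.2  38.9]
```

```bash
cat >> h.py <<'E'
from scipy.spatial.transform import Rotation as Ro
def Rdown(yaw,tilt=0,axisyaw=0):
    # tool x down, z at world yaw (deg); then tilt about horizontal axis at axisyaw
    R0=np.array([[0,0,1],[0,1,0],[-1,0,0]],float)  # columns x=-z,y=+y,z=+x
    return Ro.from_rotvec(np.radians(tilt)*np.array([np.cos(np.radians(axisyaw)),np.sin(np.radians(axisyaw)),0]))*Ro.from_euler('z',yaw,degrees=True)*Ro.from_matrix(R0)
def cur():
    s=ctrl.read_state(); return np.array(s['eef_pos']),Ro.from_euler('xyz',s['tool_rot']),s
def plan(p1,R1,n=None,frm=None):
    p0,R0,s=cur() if frm is None else (frm[0],frm[1],None)
    w=(R0.inv()*R1).as_rotvec(); t=R0.inv().apply(np.array(p1)-p0)
    m=max(np.abs(np.degrees(w)).max()/6,np.linalg.norm(t)/55); n=n or int(np.ceil(max(m,1)))
    S=sum(Ro.from_rotvec(w*k/n).as_matrix() for k in range(n)); p=np.linalg.solve(S,t)
    print('n',n,'d',(p/750).round(4),'w',(np.degrees(w)/n/6).round(3))
def st():
    p,R,s=cur(); print('t',s['clock'],'tcp',p.round(1),'x',R.as_matrix()[:,0].round(3),'z',R.as_matrix()[:,2].round(3),'F',s['force'].round(1),'T',s['torque'].round(2),'w',round(s['width'],1),'q',np.round(s['qpos'],2))
E
python3 - <<'E'
from h import *
plan([459,304,235],Rdown(77.5)); plan([459,304,235],Rdown(77.5),15)
E
```

```text
n 13 d [-0.0004  0.0397  0.0025] w [-0.994 -0.    -0.   ]
n 15 d [-0.0003  0.0344  0.0024] w [-0.861 -0.    -0.   ]
```

Request:
servo_tool(rows=[{"dy": 0.04,"dz": 0.0025,"wx": -0.994,"fingers": 0},{"dy": 0.04,"dz": 0.0025,"wx": -0.994,"fingers": 0},{"dy": 0.04,"dz": 0.0025,"wx": -0.994,"fingers": 0},{"dy": 0.04,"dz": 0.0025,"wx": -0.994,"fingers": 0},{"dy": 0.04,"dz": 0.0025,"wx": -0.994,"fingers": 0}])

```text
schema error: expected keys dx, dy, dz, wx, wy, wz, fingers
```

Request:
servo_tool(rows=[{"dy": 0.04,"dz": 0.0025,"wx": -0.994,"fingers": 0},{"dy": 0.04,"dz": 0.0025,"wx": -0.994,"fingers": 0},{"dy": 0.04,"dz": 0.0025,"wx": -0.994,"fingers": 0},{"dy": 0.04,"dz": 0.0025,"wx": -0.994,"fingers": 0},{"dy": 0.04,"dz": 0.0025,"wx": -0.994,"fingers": 0}])

```text
schema error: expected keys dx, dy, dz, wx, wy, wz, fingers
```

Request:
servo_tool(rows=[{"dy": 0.04,"dz": 0.0025,"wx": -0.994,"fingers": 0},{"dy": 0.04,"dz": 0.0025,"wx": -0.994,"fingers": 0},{"dy": 0.04,"dz": 0.0025,"wx": -0.994,"fingers": 0},{"fingers": 0},{"fingers": 0}])

```text
schema error: expected keys dx, dy, dz, wx, wy, wz, fingers
```

```bash
python3 - <<'E'
from h import *
st(); save('wrist','w1.png')
for l in ['board_mid','rack','cashbox']:
    for q in ctrl.mark_of(l,'wrist')[:1]: print(l,q, atz('wrist',q['point'],83 if l[0]=='b' else 0).round(1))
print(proj('wrist',[459,304,158]))
E
```

```text
t 1.65 tcp [650.    0.  231.3] x [-0.  0. -1.] z [ 1. -0. -0.] F [-0.7  0.1  0.2] T [-0.01  0.01  0.02] w 85.6 q [-0.07  0.63  0.04  1.52 -0.03  1.   -0.02]
cashbox {'point': [134.8, 123.4], 'conf': 0.83} [493.5  56.3   0. ]
[ -89.94190738 -325.88351811]
```

View pics/w1.png

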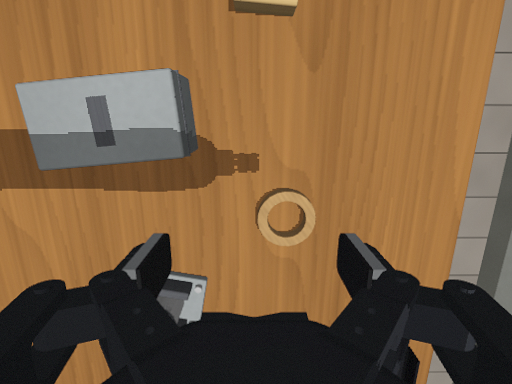

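The calls were refused because every key must be given, so the view hasn't changed. I'm resending with full keys.

Request:
servo_tool(rows=[{"dx": 0,"dy": 0.04,"dz": 0.0025,"wx": -0.994,"wy": 0,"wz": 0,"fingers": 0},{"dx": 0,"dy": 0.04,"dz": 0.0025,"wx": -0.994,"wy": 0,"wz": 0,"fingers": 0},{"dx": 0,"dy": 0.04,"dz": 0.0025,"wx": -0.994,"wy": 0,"wz": 0,"fingers": 0},{"dx": 0,"dy": 0.04,"dz": 0.0025,"wx": -0.994,"wy": 0,"wz": 0,"fingers": 0},{"dx": 0,"dy": 0.04,"dz": 0.0025,"wx": -0.994,"wy": 0,"wz": 0,"fingers": 0}])

```text
clock: 2.48
eef_pos: [628.3, 148.1, 231.3]
tool_rot: [-0.026, 1.571, 0.498]
force: [0.2, 0.3, 0.2]
width: 85.3
```

Request:
servo_tool(rows=[{"dx": 0,"dy": 0.04,"dz": 0.0025,"wx": -0.994,"wy": 0,"wz": 0,"fingers": 0},{"dx": 0,"dy": 0.04,"dz": 0.0025,"wx": -0.994,"wy": 0,"wz": 0,"fingers": 0},{"dx": 0,"dy": 0.04,"dz": 0.0025,"wx": -0.994,"wy": 0,"wz": 0,"fingers": 0},{"dx": 0,"dy": 0.04,"dz": 0.0025,"wx": -0.994,"wy": 0,"wz": 0,"fingers": 0},{"dx": 0,"dy": 0.04,"dz": 0.0025,"wx": -0.994,"wy": 0,"wz": 0,"fingers": 0}])

```text
clock: 3.1
eef_pos: [536.0, 264.9, 231.4]
tool_rot: [-0.274, 1.57, 0.77]
force: [-0.1, -0.3, -0.1]
width: 85.5
```

Request:
servo_tool(rows=[{"dx": 0,"dy": 0.04,"dz": 0.0025,"wx": -0.994,"wy": 0,"wz": 0,"fingers": 0},{"dx": 0,"dy": 0.04,"dz": 0.0025,"wx": -0.994,"wy": 0,"wz": 0,"fingers": 0},{"dx": 0,"dy": 0.04,"dz": 0.0025,"wx": -0.994,"wy": 0,"wz": 0,"fingers": 0},{"dx": 0,"dy": 0,"dz": 0,"wx": 0,"wy": 0,"wz": 0,"fingers": 0}])

```text
clock: 3.6
eef_pos: [455.0, 307.6, 231.7]
tool_rot: [1.085, 1.57, 2.442]
force: [0.6, -0.8, 0.4]
width: 85.5
```

```bash
python3 - <<'E'
from h import *
st(); save('wrist','w2.png')
for l in ['board_mid','rack']:
    for q in ctrl.mark_of(l,'wrist')[:1]: print(l,q, atz('wrist',q['point'],83 if l[0]=='b' else 0).round(1))
print(proj('wrist',[459,304,158]))
E
```

```text
t 3.6 tcp [455.  307.6 231.7] x [-0.001  0.001 -1.   ] z [0.212 0.977 0.001] F [ 0.6 -0.8  0.4] T [-0.04 -0.02 -0.03] w 85.5 q [-0.41  0.5  -0.35  1.79  0.21  0.88  0.5 ]
rack {'point': [253.6, 171.2], 'conf': 0.76} [465.1 302.8   0. ]
[253.59585073 200.82879987]
```

View pics/w2.png

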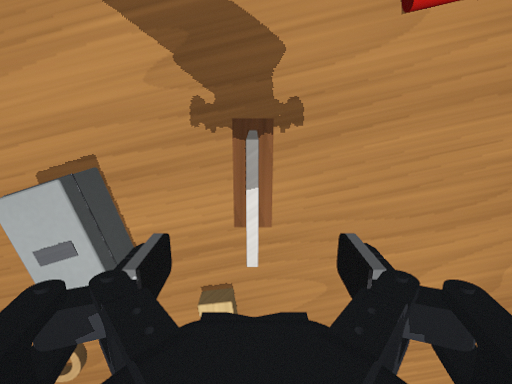

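```bash
python3 - <<'E'
from h import *
p,R,s=cur()
for q in [(252.5,130),(252.5,267),(246.5,266.5),(258.5,266.5),(246.5,131),(258.5,131)]:
    X=atz('wrist',q,158); print(X.round(1), 'tool frame',R.inv().apply(X-p).round(1))
print('rack top',[R.inv().apply(atz('wrist',q,30)-p).round(1) for q in [(233,119),(272,119),(233,226),(272,226)]])
E
```

```text
[403.6 315.6 158. ] tool frame [73.4 55.7 -2.1]
[517.9 289.8 158. ] tool frame [ 73.5 -61.4  -2.4]
[516.2 284.8 158. ] tool frame [ 73.5 -60.9  -7.6]
[518.5 295.  158. ] tool frame [ 73.5 -61.    2.9]
[403.3 310.9 158. ] tool frame [73.4 55.  -6.7]
[405.3 319.9 158. ] tool frame [73.4 55.   2.5]
rack top [array([201.4,  62.7, -25.9]), array([201.4,  62.7,  21. ]), array([201.5, -75.3, -28.8]), array([201.5, -75.4,  23.2])]
```

The wrist view shows the board's top edge as a strip from (252,130) to (252,267). It is aligned with the jaws and offset about -2 mm in tool z and -3 mm in y. I'm going down to grasp it.

Request:
servo_tool(rows=[{"dx": 0.0375,"dy": -0.004,"dz": -0.003,"wx": 0,"wy": 0,"wz": 0,"fingers": 0},{"dx": 0.0375,"dy": 0,"dz": 0,"wx": 0,"wy": 0,"wz": 0,"fingers": 0},{"dx": 0.0375,"dy": 0,"dz": 0,"wx": 0,"wy": 0,"wz": 0,"fingers": 0},{"dx": 0.0375,"dy": 0,"dz": 0,"wx": 0,"wy": 0,"wz": 0,"fingers": 0.5},{"dx": 0,"dy": 0,"dz": 0,"wx": 0,"wy": 0,"wz": 0,"fingers": 1}])

```text
clock: 4.38
eef_pos: [459.5, 301.6, 116.9]
tool_rot: [2.576, 1.567, -2.356]
force: [0.4, 0.2, 0.3]
width: 51.8
```

Request:
servo_tool(rows=[{"dx": 0,"dy": 0,"dz": 0,"wx": 0,"wy": 0,"wz": 0,"fingers": 1},{"dx": 0,"dy": 0,"dz": 0,"wx": 0,"wy": 0,"wz": 0,"fingers": 1},{"dx": 0,"dy": 0,"dz": 0,"wx": 0,"wy": 0,"wz": 0,"fingers": 1},{"dx": 0,"dy": 0,"dz": 0,"wx": 0,"wy": 0,"wz": 0,"fingers": 1}])

```text
clock: 4.88
eef_pos: [460.7, 304.0, 120.1]
tool_rot: [-0.768, 1.568, 0.585]
force: [0.2, -0.3, 6.4]
width: 9.7
```

```bash
python3 - <<'E'
from h import *
st(); save('side','s2.png')
E
```

```text
t 4.875 tcp [460.7 304.  120.1] x [ 0.003  0.002 -1.   ] z [0.216 0.976 0.002] F [ 0.2 -0.3  6.4] T [ 0.05 -0.1  -0.05] w 9.7 q [-0.45  0.65 -0.29  1.89  0.29  0.63  0.44]
```

View pics/s2.png

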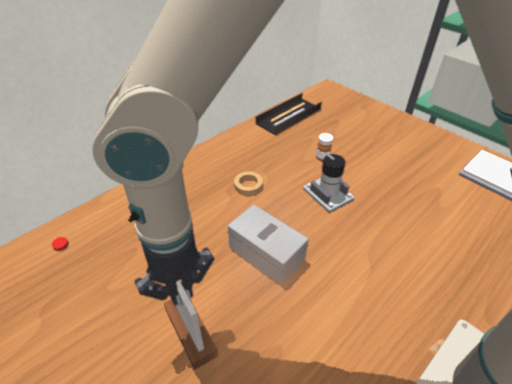

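Board gripped, width 9.7 mm. I'll lift it straight up and re-measure the cash box.

Request:
servo_tool(rows=[{"dx": -0.02,"dy": 0,"dz": 0,"wx": 0,"wy": 0,"wz": 0,"fingers": 1},{"dx": -0.04,"dy": 0,"dz": 0,"wx": 0,"wy": 0,"wz": 0,"fingers": 1},{"dx": -0.04,"dy": 0,"dz": 0,"wx": 0,"wy": 0,"wz": 0,"fingers": 1},{"dx": -0.04,"dy": 0,"dz": 0,"wx": 0,"wy": 0,"wz": 0,"fingers": 1},{"dx": -0.03,"dy": 0,"dz": 0,"wx": 0,"wy": 0,"wz": 0,"fingers": 1}])

```text
clock: 5.55
eef_pos: [459.1, 302.9, 248.1]
tool_rot: [3.035, 1.57, -1.895]
force: [0.2, -0.2, -2.1]
width: 9.2
```

```bash
python3 - <<'E'
from h import *
st(); a=save('side','s3.png'); b=save('scene','c3.png')
for n,l in [('side','cashbox'),('scene','cashbox')]:
    q=ctrl.silhouettes(l,n)[0]; np.save(f'{n}_box.npy',q['region']); print(n,q['conf'],q['extent'])
A=cv2.resize(a[190:300,210:330],None,fx=5,fy=5,interpolation=cv2.INTER_CUBIC)[:,:,::-1]
B=cv2.resize(b[135:225,190:300],None,fx=5,fy=5,interpolation=cv2.INTER_CUBIC)[:,:,::-1]
cv2.imwrite('pics/zA.png',A);cv2.imwrite('pics/zB.png',B)
E
```

```text
t 5.55 tcp [459.1 302.9 248.1] x [-0. -0. -1.] z [ 0.216  0.976 -0.   ] F [ 0.2 -0.2 -2.1] T [ 0.02 -0.01 -0.07] w 9.2 q [-0.4   0.48 -0.35  1.77  0.2   0.92  0.52]
side 0.61 [269.2, 245.0, 82.4, 77.6]Traceback (most recent call last):
  File "<stdin>", line 4, in <module>
IndexError: list index out of range
```

View pics/s3.png

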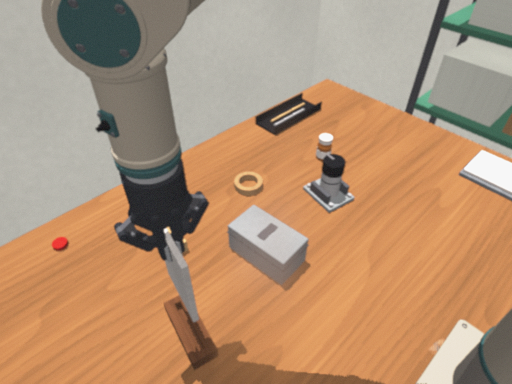

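The board is out of the rack, hanging at about (180,280) in the side view. Now I'll fit the box.

```bash
python3 - <<'E'
import cv2
a=cv2.imread('pics/s3.png');b=cv2.imread('pics/c3.png')
A=cv2.resize(a[190:300,210:330],None,fx=5,fy=5,interpolation=cv2.INTER_CUBIC)
B=cv2.resize(b[135:225,190:300],None,fx=5,fy=5,interpolation=cv2.INTER_CUBIC)
cv2.imwrite('pics/zA.png',A);cv2.imwrite('pics/zB.png',B)
E
```

```text
(no output)
```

View pics/zA.png

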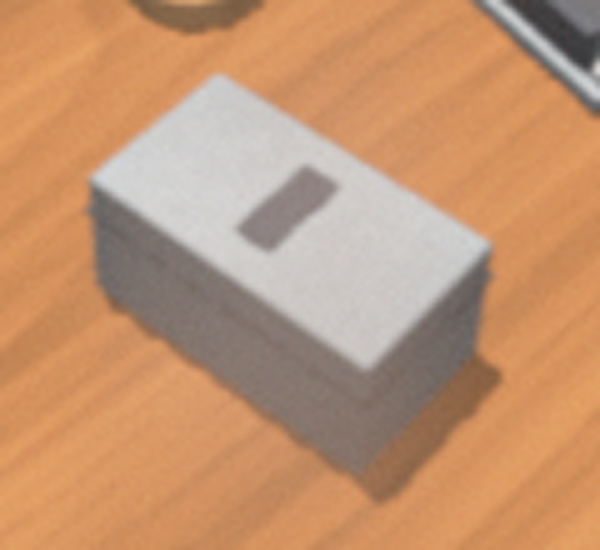

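View pics/zB.png

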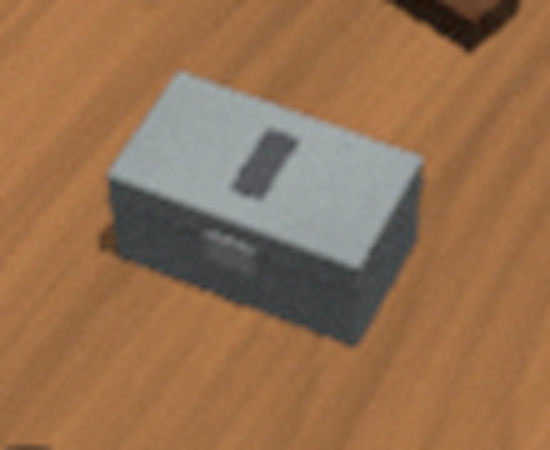

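```bash
python3 - <<'E'
from h import *
from scipy.optimize import least_squares
S=[((90,180),1,1,80),((217,74),1,-1,80),((491,245),-1,-1,80),((370,373),-1,1,80),((360,475),-1,1,0),((100,296),1,1,0),((475,355),-1,-1,0)]
C=[((183,72),-1,1,80),((422,158),1,1,80),((360,268),1,-1,80),((108,177),-1,-1,80),((355,346),1,-1,0),((118,255),-1,-1,0),((415,245),1,1,0)]
W=[((17,84),-1,1,80),((172,69),1,1,80),((190,156),1,-1,80),((40,170),-1,-1,80)]
ci={n:ctrl.camera_info(n) for n in ['side','scene']}
def mk(sets,shift=False):
    def f(v):
        r=[]
        c,s=np.cos(v[2]),np.sin(v[2])
        for n,L,ox,oy in sets:
            for (p,a,b,z) in L:
                X=[v[0]+c*80*a-s*45*b,v[1]+s*80*a+c*45*b,z]
                r+=list(proj(n,X,ci[n])-np.array([ox+(p[0]-2)/5,oy+(p[1]-2)/5]))
        return np.array(r)
    return f
a=('side',S,210,190);b=('scene',C,190,135)
for sets in ([a],[b],[a,b]):
    o=least_squares(mk(sets),[495,60,.08]); print(o.x.round(2),np.degrees(o.x[2]).round(2),np.abs(o.fun).max().round(2),np.sqrt((o.fun**2).mean()).round(2))
E
```

```text
[4.9115e+02 6.0830e+01 9.0000e-02] 5.44 1.44 0.76
[4.9269e+02 6.0420e+01 8.0000e-02] 4.63 1.29 0.71
[4.9171e+02 6.0590e+01 9.0000e-02] 5.16 1.3 0.77
```

```bash
python3 - <<'E'
from h import *
R=Rdown(95.1,-20.5,5.1); print(R.as_matrix().round(3))
plan([495.3,17,225],R,8)
E
```

```text
[[ 0.031 -0.996 -0.083]
 [-0.349 -0.089  0.933]
 [-0.937 -0.    -0.35 ]]
n 8 d [ 0.011  -0.01   -0.0462] w [-0.362  0.423 -0.066]
```

Request:
servo_tool(rows=[{"dx": 0.011,"dy": -0.01,"dz": -0.0462,"wx": -0.362,"wy": 0.423,"wz": -0.066,"fingers": 1},{"dx": 0.011,"dy": -0.01,"dz": -0.0462,"wx": -0.362,"wy": 0.423,"wz": -0.066,"fingers": 1},{"dx": 0.011,"dy": -0.01,"dz": -0.0462,"wx": -0.362,"wy": 0.423,"wz": -0.066,"fingers": 1},{"dx": 0.011,"dy": -0.01,"dz": -0.0462,"wx": -0.362,"wy": 0.423,"wz": -0.066,"fingers": 1}])

```text
clock: 6.25
eef_pos: [465.9, 158.4, 221.4]
tool_rot: [-3.081, 1.389, -1.574]
force: [-0.1, -0.7, -2.1]
width: 9.6
```

Request:
servo_tool(rows=[{"dx": 0.011,"dy": -0.01,"dz": -0.0462,"wx": -0.362,"wy": 0.423,"wz": -0.066,"fingers": 1},{"dx": 0.011,"dy": -0.01,"dz": -0.0462,"wx": -0.362,"wy": 0.423,"wz": -0.066,"fingers": 1},{"dx": 0.011,"dy": -0.01,"dz": -0.0462,"wx": -0.362,"wy": 0.423,"wz": -0.066,"fingers": 1},{"dx": 0.011,"dy": -0.01,"dz": -0.0462,"wx": -0.362,"wy": 0.423,"wz": -0.066,"fingers": 1},{"dx": 0,"dy": 0,"dz": 0,"wx": 0,"wy": 0,"wz": 0,"fingers": 1}])

```text
clock: 6.88
eef_pos: [494.9, 15.0, 223.8]
tool_rot: [3.134, 1.211, -1.493]
force: [-1.0, 0.5, -2.0]
width: 9.0
```

```bash
python3 - <<'E'
from h import *
st()
R=Rdown(95.1,-20.5,5.1)
plan([495.3,18,112],R,4)
save('scene','c4.png')
E
```

```text
t 6.875 tcp [494.9  15.  223.8] x [ 0.027 -0.351 -0.936] z [-0.081  0.933 -0.352] F [-1.   0.5 -2. ] T [0.54 0.02 0.02] w 9.0 q [-0.18  0.47 -0.22  1.95  0.56  0.93  0.89]
n 4 d [ 0.0345 -0.0003  0.014 ] w [-0.006 -0.004 -0.009]
```

View pics/c4.png

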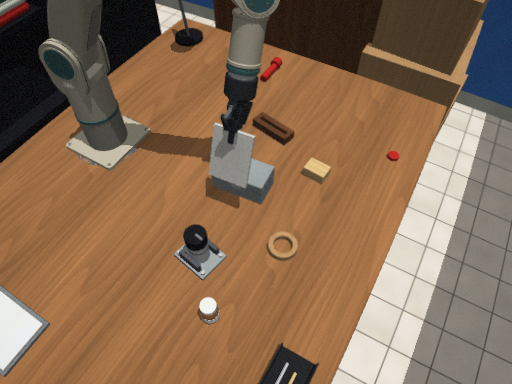

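The scene view shows the board tilted in front of the latch face at about (232,157). Going down.

Request:
servo_tool(rows=[{"dx": 0.0345,"dy": 0,"dz": 0.014,"wx": 0,"wy": 0,"wz": 0,"fingers": 1},{"dx": 0.0345,"dy": 0,"dz": 0.014,"wx": 0,"wy": 0,"wz": 0,"fingers": 1},{"dx": 0.0345,"dy": 0,"dz": 0.014,"wx": 0,"wy": 0,"wz": 0,"fingers": 1},{"dx": 0.0345,"dy": 0,"dz": 0.014,"wx": 0,"wy": 0,"wz": 0,"fingers": 1},{"dx": 0,"dy": 0,"dz": 0,"wx": 0,"wy": 0,"wz": 0,"fingers": 1}])

```text
clock: 7.55
eef_pos: [494.2, 21.5, 111.5]
tool_rot: [3.13, 1.213, -1.492]
force: [-0.1, 0.2, -0.6]
width: 9.5
```

```bash
python3 - <<'E'
from h import *
st()
R=Rdown(95.1,-20.5,5.1)
plan([495.3,18,104],R,4)
a=save('scene','c5.png'); save('side','s5.png')
a=cv2.imread('pics/c5.png')[110:220,180:300]; b=cv2.imread('pics/s5.png')[180:290,190:310]
cv2.imwrite('pics/z5.png',cv2.resize(np.hstack([a,b]),None,fx=3.3,fy=3.3,interpolation=cv2.INTER_CUBIC))
E
```

```text
t 7.55 tcp [494.2  21.5 111.5] x [ 0.028 -0.349 -0.937] z [-0.086  0.933 -0.35 ] F [-0.1  0.2 -0.6] T [0.49 0.04 0.01] w 9.5 q [-0.24  0.65 -0.15  2.04  0.71  0.7   0.69]
n 4 d [ 0.0027 -0.0003 -0.0002] w [ 0.006  0.001 -0.008]
```

View pics/z5.png

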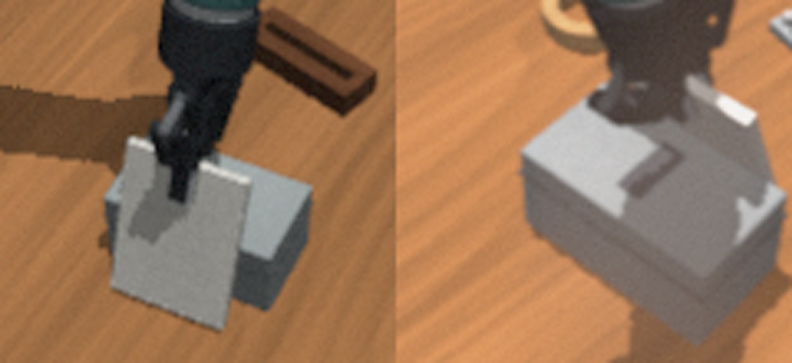

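```bash
python3 - <<'E'
from h import *
th=np.radians(5.1); ex=np.array([np.cos(th),np.sin(th)]); ey=np.array([-np.sin(th),np.cos(th)])
for p,z in [((110,288),8),((222,328),8),((127,140),148),((248,183),148)]:
    X=atz('scene',(180+p[0]/3.3,110+p[1]/3.3),z); d=X[:2]-[491.7,60.6]; print(X.round(1),'box',(d@ex).round(1),(d@ey).round(1))
E
```

```text
[444.4 -28.9   8. ] box -55.1 -85.0
[552.1 -15.5   8. ] box 53.4 -81.2
[439.5  25.2 148. ] box -55.2 -30.6
[548.6  35.2 148. ] box 54.4 -30.4
```

Scene corners put the board within 1 mm of the box's centre line, with its foot about 29 mm out. I'll lower it gently to contact.

Request:
servo_tool(rows=[{"dx": 0.003,"dy": 0,"dz": 0.001,"wx": 0,"wy": 0,"wz": 0,"fingers": 1},{"dx": 0.002,"dy": 0,"dz": 0.0008,"wx": 0,"wy": 0,"wz": 0,"fingers": 1},{"dx": 0,"dy": 0,"dz": 0,"wx": 0,"wy": 0,"wz": 0,"fingers": 1}])

```text
clock: 8.02
eef_pos: [496.0, 20.9, 109.6]
tool_rot: [-3.138, 1.214, -1.479]
force: [-0.3, 0.4, -2.3]
width: 9.1
```

Request:
servo_tool(rows=[{"dx": 0.0013,"dy": 0,"dz": 0.0005,"wx": 0,"wy": 0,"wz": 0,"fingers": 1},{"dx": 0,"dy": 0,"dz": 0,"wx": 0,"wy": 0,"wz": 0,"fingers": 1}])

```text
clock: 8.28
eef_pos: [495.8, 20.9, 108.3]
tool_rot: [-3.14, 1.214, -1.48]
force: [0.7, 0.3, -2.7]
width: 9.4
```

```bash
python3 - <<'E'
from h import *
st()
E
```

```text
t 8.275 tcp [495.8  20.9 108.3] x [ 0.032 -0.348 -0.937] z [-0.083  0.933 -0.35 ] F [ 0.7  0.3 -2.7] T [ 0.53  0.08 -0.04] w 9.4 q [-0.25  0.65 -0.14  2.04  0.72  0.69  0.68]
```

Request:
servo_tool(rows=[{"dx": 0.0013,"dy": 0,"dz": 0.0005,"wx": 0,"wy": 0,"wz": 0,"fingers": 1},{"dx": 0,"dy": 0,"dz": 0,"wx": 0,"wy": 0,"wz": 0,"fingers": 1}])

```text
clock: 8.52
eef_pos: [495.8, 20.8, 107.1]
tool_rot: [-3.141, 1.214, -1.481]
force: [0.6, 0.0, -0.8]
width: 9.4
```

Request:
servo_tool(rows=[{"dx": 0.0013,"dy": 0,"dz": 0.0005,"wx": 0,"wy": 0,"wz": 0,"fingers": 1},{"dx": 0,"dy": 0,"dz": 0,"wx": 0,"wy": 0,"wz": 0,"fingers": 1}])

```text
clock: 8.78
eef_pos: [495.9, 20.9, 106.7]
tool_rot: [-3.139, 1.213, -1.479]
force: [-1.8, 0.5, 4.0]
width: 9.2
```

Contact at TCP z = 106.7, exactly as predicted. Releasing with a partial opening, then backing out along the board.

Request:
servo_tool(rows=[{"dx": 0,"dy": 0,"dz": 0,"wx": 0,"wy": 0,"wz": 0,"fingers": 0.8},{"dx": 0,"dy": 0,"dz": 0,"wx": 0,"wy": 0,"wz": 0,"fingers": 0.65},{"dx": 0,"dy": 0,"dz": 0,"wx": 0,"wy": 0,"wz": 0,"fingers": 0.6},{"dx": 0,"dy": 0,"dz": 0,"wx": 0,"wy": 0,"wz": 0,"fingers": 0.6}])

```text
clock: 9.28
eef_pos: [495.9, 20.8, 106.1]
tool_rot: [-3.14, 1.214, -1.48]
force: [-0.1, 0.8, 0.2]
width: 34.6
```

```bash
python3 - <<'E'
from h import *
st()
a=save('scene','c6.png'); save('side','s6.png')
a=cv2.imread('pics/c6.png')[110:220,180:300]; b=cv2.imread('pics/s6.png')[180:290,190:310]
cv2.imwrite('pics/z6.png',cv2.resize(np.hstack([a,b]),None,fx=3.3,fy=3.3,interpolation=cv2.INTER_CUBIC))
E
```

```text
t 9.275 tcp [495.9  20.8 106.1] x [ 0.032 -0.348 -0.937] z [-0.083  0.933 -0.35 ] F [-0.1  0.8  0.2] T [0.33 0.04 0.01] w 34.6 q [-0.25  0.66 -0.14  2.04  0.72  0.68  0.68]
```

View pics/z6.png

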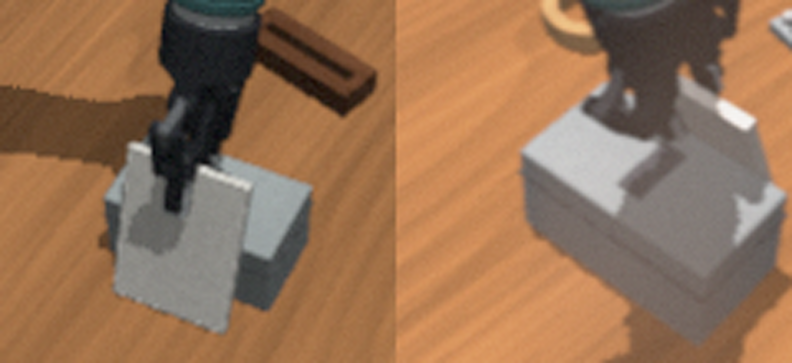

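The board leans and stays put. Retreating.

Request:
servo_tool(rows=[{"dx": -0.03,"dy": 0,"dz": 0,"wx": 0,"wy": 0,"wz": 0,"fingers": 0.6},{"dx": -0.05,"dy": 0,"dz": 0,"wx": 0,"wy": 0,"wz": 0,"fingers": 0.6},{"dx": -0.06,"dy": 0,"dz": 0,"wx": 0,"wy": 0,"wz": 0,"fingers": 0.6},{"dx": -0.05,"dy": 0,"dz": 0,"wx": 0,"wy": 0,"wz": 0,"fingers": 0.2},{"dx": 0,"dy": 0,"dz": 0,"wx": 0,"wy": 0,"wz": 0,"fingers": 0}])

```text
clock: 10.0
eef_pos: [492.8, 72.4, 242.0]
tool_rot: [-3.124, 1.216, -1.463]
force: [0.3, -0.3, 0.7]
width: 68.9
```

```bash
python3 - <<'E'
from h import *
st()
a=save('scene','c7.png'); save('side','s7.png')
Z=dict(canister=0,cap_mid=102.5,seat=85)
for n in ['scene','side']:
  for k,z in Z.items():
    m=ctrl.mark_of(k,n)
    for q in m[:1]: print(n,k,np.round(q['point'],1),round(q['conf'],2),atz(n,q['point'],z).round(1))
a=cv2.imread('pics/c7.png')[110:290,150:330]; b=cv2.imread('pics/s7.png')[120:300,210:390]
cv2.imwrite('pics/z7.png',cv2.resize(np.hstack([a,b]),None,fx=2.2,fy=2.2,interpolation=cv2.INTER_CUBIC))
a=cv2.imread('pics/c7.png')[215:285,165:235]; b=cv2.imread('pics/s7.png')[145:215,295:365]
cv2.imwrite('pics/z8.png',cv2.resize(np.hstack([a,b]),None,fx=5.5,fy=5.5,interpolation=cv2.INTER_CUBIC))
E
```

```text
t 10.0 tcp [492.8  72.4 242. ] x [ 0.037 -0.345 -0.938] z [-0.083  0.934 -0.347] F [ 0.3 -0.3  0.7] T [ 0.39  0.05 -0.  ] w 68.9 q [-0.26  0.46 -0.25  1.89  0.53  1.01  0.83]
scene canister [201.2 255.1] 0.77 [ 518.2 -199.1    0. ]
scene cap_mid [196.6 233.6] 0.72 [ 514.8 -193.5  102.5]
scene seat [196.8 240.8] 0.93 [ 519.4 -203.    85. ]
side canister [327.7 191.6] 0.9 [ 523.5 -212.7    0. ]
side cap_mid [332.7 165.2] 0.85 [ 518.1 -203.9  102.5]
side seat [331.9 170.9] 0.82 [ 516.6 -202.8   85. ]
```

View pics/z7.png

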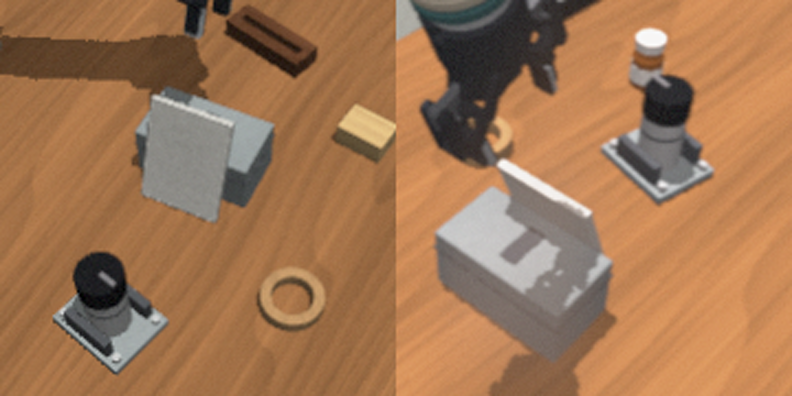

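View pics/z8.png

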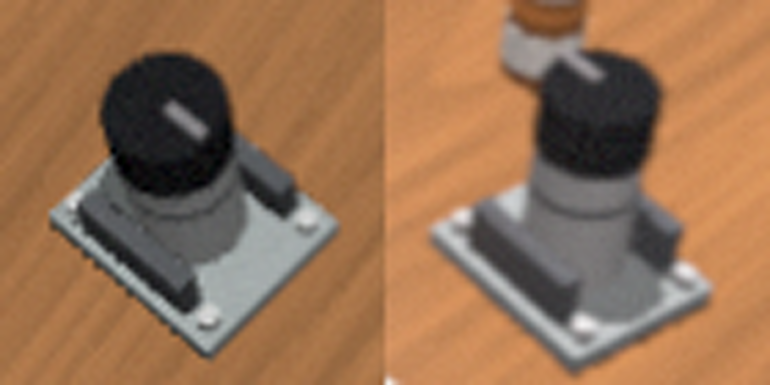

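The board now leans cleanly and centred on the box at about (187,155) in the left crop. The cap is near (517,-201). Moving the tool above it.

```bash
python3 - <<'E'
from h import *
plan([517,-201,205],Rdown(37),10)
f=lambda p:(165+p[0]/5.5,215+p[1]/5.5); g=lambda p:(295+(p[0]-385)/5.5,145+p[1]/5.5)
a=[atz('scene',f(p),121) for p in [(167,103),(207,137)]]; b=[atz('side',g(p),121) for p in [(562,58),(601,78)]]
for u in (a,b): d=u[1]-u[0]; print(u[0].round(),u[1].round(),np.degrees(np.arctan2(d[1],d[0])))
c=[atz('scene',f(p),5) for p in [(50,217),(208,355),(340,226)]];print(np.round(c))
E
```

```text
n 10 d [ 0.0116 -0.0166 -0.0324] w [ 0.957 -0.312  0.172]
[ 521. -203.  121.] [ 545. -208.  121.] -11.71306111772884
[ 540. -205.  121.] [ 518. -206.  121.] -176.99706220479783
[[ 457. -236.    5.]
 [ 564. -256.    5.]
 [ 581. -169.    5.]]
```

Request:
servo_tool(rows=[{"dx": 0.0116,"dy": -0.0166,"dz": -0.0324,"wx": 0.957,"wy": -0.312,"wz": 0.172,"fingers": 0},{"dx": 0.0116,"dy": -0.0166,"dz": -0.0324,"wx": 0.957,"wy": -0.312,"wz": 0.172,"fingers": 0},{"dx": 0.0116,"dy": -0.0166,"dz": -0.0324,"wx": 0.957,"wy": -0.312,"wz": 0.172,"fingers": 0},{"dx": 0.0116,"dy": -0.0166,"dz": -0.0324,"wx": 0.957,"wy": -0.312,"wz": 0.172,"fingers": 0},{"dx": 0.0116,"dy": -0.0166,"dz": -0.0324,"wx": 0.957,"wy": -0.312,"wz": 0.172,"fingers": 0}])

```text
clock: 11.02
eef_pos: [538.7, -64.1, 233.5]
tool_rot: [-2.882, 1.388, -1.736]
force: [0.5, 0.8, 0.8]
width: 85.8
```

Request:
servo_tool(rows=[{"dx": 0.0116,"dy": -0.0166,"dz": -0.0324,"wx": 0.957,"wy": -0.312,"wz": 0.172,"fingers": 0},{"dx": 0.0116,"dy": -0.0166,"dz": -0.0324,"wx": 0.957,"wy": -0.312,"wz": 0.172,"fingers": 0},{"dx": 0.0116,"dy": -0.0166,"dz": -0.0324,"wx": 0.957,"wy": -0.312,"wz": 0.172,"fingers": 0},{"dx": 0.0116,"dy": -0.0166,"dz": -0.0324,"wx": 0.957,"wy": -0.312,"wz": 0.172,"fingers": 0},{"dx": 0.0116,"dy": -0.0166,"dz": -0.0324,"wx": 0.957,"wy": -0.312,"wz": 0.172,"fingers": 0}])

```text
clock: 11.65
eef_pos: [517.2, -201.5, 205.0]
tool_rot: [0.101, 1.569, 0.744]
force: [0.8, 0.1, 0.6]
width: 85.5
```

Request:
servo_tool(rows=[{"dx": 0,"dy": 0,"dz": 0,"wx": 0,"wy": 0,"wz": 0,"fingers": 0},{"dx": 0,"dy": 0,"dz": 0,"wx": 0,"wy": 0,"wz": 0,"fingers": 0}])

```text
clock: 11.9
eef_pos: [517.6, -199.7, 205.4]
tool_rot: [0.122, 1.569, 0.769]
force: [0.6, 0.2, 0.3]
width: 85.7
```

```bash
python3 - <<'E'
from h import *
st(); save('wrist','w8.png')
for l,z in [('cap_mid',102.5),('seat',85)]:
    for q in ctrl.mark_of(l,'wrist')[:1]: print(l,q, atz('wrist',q['point'],z).round(1))
for q in ctrl.silhouettes('cap_mid','wrist')[:1]:
    print(q['conf'],q['extent']); np.save('cap.npy',q['region'])
print('proj cap centre top',proj('wrist',[517,-201,120]))
plan([517,-201,205],Rdown(37),1)
E
```

```text
t 11.9 tcp [ 517.6 -199.7  205.4] x [ 0.001  0.001 -1.   ] z [0.797 0.603 0.001] F [0.6 0.2 0.3] T [-0.01 -0.    0.02] w 85.7 q [ 0.4   0.52 -0.11  1.81  0.08  0.81  0.89]
cap_mid {'point': [251.4, 191.7], 'conf': 0.73} [ 517.1 -202.2  102.5]
0.6 [251.0, 193.8, 67.3, 68.7]
proj cap centre top [252.19328255 195.74516975]
n 1 d [ 0.0012 -0.0012 -0.0028] w [0.033 0.018 0.006]
```

View pics/w8.png

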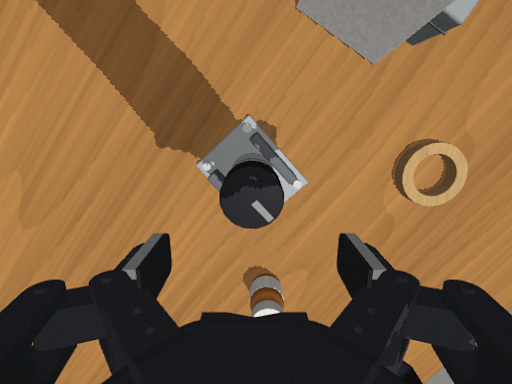

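In the wrist view the cap's top circle is centred at about (252,195), which matches (517,-201.5). Going down to grasp it.

Request:
servo_tool(rows=[{"dx": 0.04,"dy": -0.0015,"dz": -0.0015,"wx": 0,"wy": 0,"wz": 0,"fingers": 0},{"dx": 0.04,"dy": 0,"dz": 0,"wx": 0,"wy": 0,"wz": 0,"fingers": 0},{"dx": 0.04,"dy": 0,"dz": 0,"wx": 0,"wy": 0,"wz": 0,"fingers": 0},{"dx": 0.03,"dy": 0,"dz": 0,"wx": 0,"wy": 0,"wz": 0,"fingers": 0},{"dx": 0.0165,"dy": 0,"dz": 0,"wx": 0,"wy": 0,"wz": 0,"fingers": 0}])

```text
clock: 12.72
eef_pos: [517.4, -201.0, 79.8]
tool_rot: [0.558, 1.57, 1.206]
force: [0.1, 0.0, -0.4]
width: 85.3
```

Request:
servo_tool(rows=[{"dx": 0,"dy": 0,"dz": 0,"wx": 0,"wy": 0,"wz": 0,"fingers": 0}])

```text
clock: 12.85
eef_pos: [517.4, -201.3, 80.4]
tool_rot: [0.38, 1.57, 1.028]
force: [0.1, -0.3, -0.1]
width: 85.8
```

```bash
python3 - <<'E'
from h import *
st(); save('wrist','w9.png'); save('scene','c9.png')
a=cv2.imread('pics/c9.png')[170:290,130:270]; 
cv2.imwrite('pics/z9.png',np.hstack([cv2.resize(a,(448,384),interpolation=cv2.INTER_CUBIC)]))
E
```

```text
t 12.85 tcp [ 517.4 -201.3   80.4] x [ 0.001  0.001 -1.   ] z [0.798 0.603 0.001] F [ 0.1 -0.3 -0.1] T [-0.01  0.01  0.  ] w 85.8 q [ 0.38  0.71 -0.09  1.91  0.11  0.53  0.86]
```

View pics/w9.png

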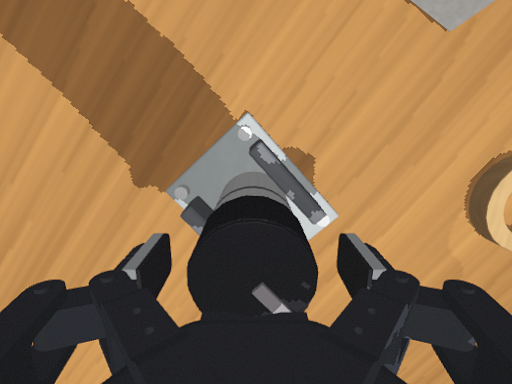

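View pics/z9.png

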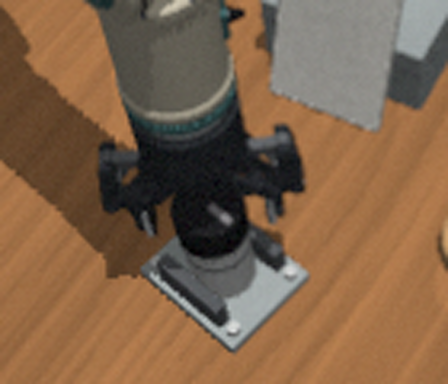

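The cap sits centred between the open fingers (about 252 against 256 px). Closing.

Request:
servo_tool(rows=[{"dx": 0,"dy": 0,"dz": 0,"wx": 0,"wy": 0,"wz": 0,"fingers": 0.3},{"dx": 0,"dy": 0,"dz": 0,"wx": 0,"wy": 0,"wz": 0,"fingers": 1},{"dx": 0,"dy": 0,"dz": 0,"wx": 0,"wy": 0,"wz": 0,"fingers": 1},{"dx": 0,"dy": 0,"dz": 0,"wx": 0,"wy": 0,"wz": 0,"fingers": 1}])

```text
clock: 13.45
eef_pos: [518.0, -202.1, 82.0]
tool_rot: [-0.706, 1.568, -0.06]
force: [-1.2, 0.1, 4.7]
width: 55.3
```

```bash
python3 - <<'E'
from h import *
st(); save('wrist','w10.png')
E
```

```text
t 13.45 tcp [ 518.  -202.1   82. ] x [ 0.003 -0.    -1.   ] z [0.798 0.602 0.002] F [-1.2  0.1  4.7] T [ 0.04  0.22 -0.02] w 55.3 q [ 0.38  0.71 -0.09  1.91  0.11  0.53  0.86]
```

View pics/w10.png

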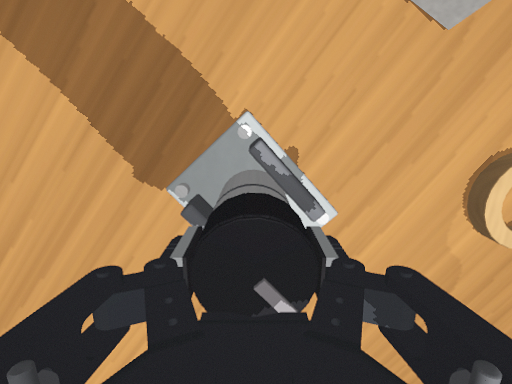

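Gripped at 55 mm. Trying the ordinary direction (counter-clockwise) first.

Request:
servo_tool(rows=[{"dx": 0,"dy": 0,"dz": 0,"wx": -0.8,"wy": 0,"wz": 0,"fingers": 1},{"dx": 0,"dy": 0,"dz": 0,"wx": -0.8,"wy": 0,"wz": 0,"fingers": 1},{"dx": 0,"dy": 0,"dz": 0,"wx": -0.8,"wy": 0,"wz": 0,"fingers": 1},{"dx": 0,"dy": 0,"dz": 0,"wx": -0.8,"wy": 0,"wz": 0,"fingers": 1},{"dx": 0,"dy": 0,"dz": 0,"wx": 0,"wy": 0,"wz": 0,"fingers": 1}])

```text
clock: 14.12
eef_pos: [518.3, -202.2, 82.0]
tool_rot: [-1.053, 1.567, -0.071]
force: [-0.3, 0.4, 5.3]
width: 54.8
```

```bash
python3 - <<'E'
from h import *
st(); save('wrist','w11.png')
E
```

```text
t 14.125 tcp [ 518.3 -202.2   82. ] x [ 0.004 -0.    -1.   ] z [0.555 0.832 0.002] F [-0.3  0.4  5.3] T [0.04 0.13 0.07] w 54.8 q [ 0.44  0.71 -0.18  1.91  0.22  0.54  1.09]
```

View pics/w11.png

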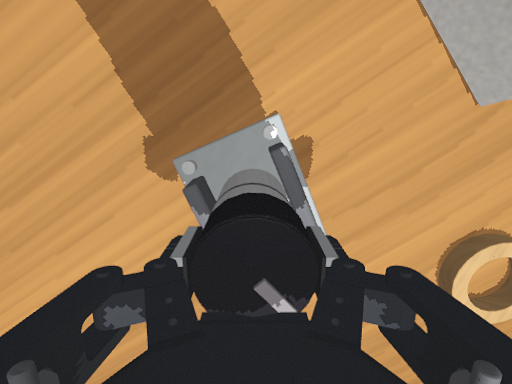

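The bar still sits at (255–295, 280–312) relative to the gripper after 19°, and there is almost no torque. The cap is turning counter-clockwise, so the thread is ordinary. Continuing to about 81°.

Request:
servo_tool(rows=[{"dx": 0,"dy": 0,"dz": 0,"wx": -1,"wy": 0,"wz": 0,"fingers": 1},{"dx": 0,"dy": 0,"dz": 0,"wx": -1,"wy": 0,"wz": 0,"fingers": 1},{"dx": 0,"dy": 0,"dz": 0,"wx": -1,"wy": 0,"wz": 0,"fingers": 1},{"dx": 0,"dy": 0,"dz": 0,"wx": -1,"wy": 0,"wz": 0,"fingers": 1},{"dx": 0,"dy": 0,"dz": 0,"wx": -1,"wy": 0,"wz": 0,"fingers": 1}])

```text
clock: 14.8
eef_pos: [518.5, -201.9, 82.0]
tool_rot: [-1.541, 1.567, -0.033]
force: [-0.9, 0.9, 5.2]
width: 55.5
```

Request:
servo_tool(rows=[{"dx": 0,"dy": 0,"dz": 0,"wx": -1,"wy": 0,"wz": 0,"fingers": 1},{"dx": 0,"dy": 0,"dz": 0,"wx": -1,"wy": 0,"wz": 0,"fingers": 1},{"dx": 0,"dy": 0,"dz": 0,"wx": -1,"wy": 0,"wz": 0,"fingers": 1},{"dx": 0,"dy": 0,"dz": 0,"wx": -1,"wy": 0,"wz": 0,"fingers": 1},{"dx": 0,"dy": 0,"dz": 0,"wx": -1,"wy": 0,"wz": 0,"fingers": 1}])

```text
clock: 15.42
eef_pos: [518.4, -201.6, 82.0]
tool_rot: [-1.995, 1.567, 0.036]
force: [0.1, 0.8, 5.4]
width: 54.9
```

Request:
servo_tool(rows=[{"dx": 0,"dy": 0,"dz": 0,"wx": 0,"wy": 0,"wz": 0,"fingers": 1},{"dx": 0,"dy": 0,"dz": 0,"wx": 0,"wy": 0,"wz": 0,"fingers": 1}])

```text
clock: 15.68
eef_pos: [518.4, -201.9, 82.0]
tool_rot: [-2.047, 1.567, -0.019]
force: [-0.5, -0.3, 5.7]
width: 54.9
```

```bash
python3 - <<'E'
from h import *
st(); save('wrist','w12.png')
E
```

```text
t 15.675 tcp [ 518.4 -201.9   82. ] x [ 0.004 -0.    -1.   ] z [-0.442  0.897 -0.002] F [-0.5 -0.3  5.7] T [0.23 0.23 0.03] w 54.9 q [ 0.62  0.75 -0.46  1.9   0.55  0.62  1.84]
```

View pics/w12.png

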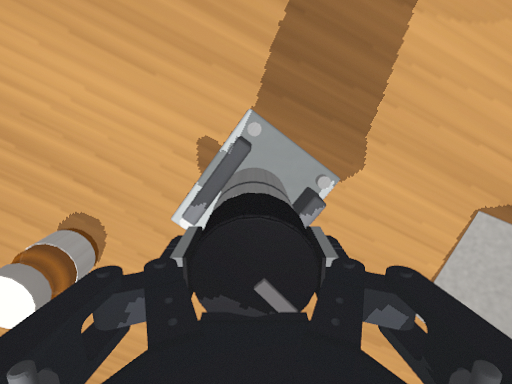

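The cap has turned about 79° with no slip. A small lift to test it first.

Request:
servo_tool(rows=[{"dx": -0.004,"dy": 0,"dz": 0,"wx": 0,"wy": 0,"wz": 0,"fingers": 1},{"dx": -0.004,"dy": 0,"dz": 0,"wx": 0,"wy": 0,"wz": 0,"fingers": 1},{"dx": 0,"dy": 0,"dz": 0,"wx": 0,"wy": 0,"wz": 0,"fingers": 1}])

```text
clock: 16.1
eef_pos: [517.5, -202.1, 87.1]
tool_rot: [-1.952, 1.569, 0.077]
force: [-0.0, 0.0, 0.0]
width: 55.2
```

Request:
servo_tool(rows=[{"dx": -0.01,"dy": 0,"dz": 0,"wx": 0,"wy": 0,"wz": 0,"fingers": 1},{"dx": -0.012,"dy": 0,"dz": 0,"wx": 0,"wy": 0,"wz": 0,"fingers": 1},{"dx": -0.012,"dy": 0,"dz": 0,"wx": 0,"wy": 0,"wz": 0,"fingers": 1},{"dx": -0.008,"dy": 0,"dz": 0,"wx": 0,"wy": 0,"wz": 0,"fingers": 1},{"dx": 0,"dy": 0,"dz": 0,"wx": 0,"wy": 0,"wz": 0,"fingers": 1}])

```text
clock: 16.73
eef_pos: [517.8, -202.1, 119.0]
tool_rot: [-2.055, 1.568, -0.026]
force: [0.4, 0.3, -1.1]
width: 55.4
```

Request:
servo_tool(rows=[{"dx": 0,"dy": 0,"dz": 0,"wx": 0,"wy": 0,"wz": 0,"fingers": 1},{"dx": 0,"dy": 0,"dz": 0,"wx": 0,"wy": 0,"wz": 0,"fingers": 1}])

```text
clock: 16.98
eef_pos: [517.2, -201.9, 118.1]
tool_rot: [-1.48, 1.57, 0.549]
force: [0.1, -0.5, 0.2]
width: 55.1
```

```bash
python3 - <<'E'
from h import *
st(); save('wrist','w13.png');save('scene','c13.png');save('side','s13.png')
for n in ['scene','side']:
  for k,z in dict(jar_mid=37.5,tape_mid=10,trinket_mid=17.5,board_mid=72,seat=85,cap_mid=140).items():
    for q in ctrl.mark_of(k,n)[:1]: print(n,k,np.round(q['point'],1),round(q['conf'],2),atz(n,q['point'],z).round(1))
a=cv2.imread('pics/c13.png')[180:290,140:260]; b=cv2.imread('pics/s13.png')[110:220,270:390]
cv2.imwrite('pics/z13.png',cv2.resize(np.hstack([a,b]),None,fx=3.3,fy=3.3,interpolation=cv2.INTER_CUBIC))
E
```

```text
t 16.975 tcp [ 517.2 -201.9  118.1] x [ 0.001  0.001 -1.   ] z [-0.442  0.897  0.   ] F [ 0.1 -0.5  0.2] T [-0.02  0.02  0.  ] w 55.1 q [ 0.65  0.69 -0.51  1.88  0.5   0.7   1.87]
scene jar_mid [207.8 312.4] 0.85 [ 631.9 -329.    37.5]
scene tape_mid [278.1 247. ] 0.72 [686.2 -79.1  10. ]
scene trinket_mid [313.5 167.9] 0.7 [652.6 212.7  17.5]
scene board_mid [235.8 183. ] 0.67 [501.7   8.2  72. ]
scene seat [196.8 239.6] 0.61 [ 517.4 -200.2   85. ]
scene cap_mid [198.1 223.3] 0.55 [ 518.1 -184.   140. ]
side jar_mid [324.2 143.8] 0.5 [ 640.8 -337.8   37.5]
side tape_mid [249.5 185. ] 0.71 [684.8 -67.6  10. ]
side trinket_mid [168.2 240.7] 0.94 [669.9 210.2  17.5]
side board_mid [283.4 220.2] 0.91 [494.4   4.4  72. ]
side seat [332.9 169.6] 0.95 [ 518.  -208.8   85. ]
side cap_mid [337.2 156.8] 0.6 [ 506.1 -197.5  140. ]
```

View pics/z13.png

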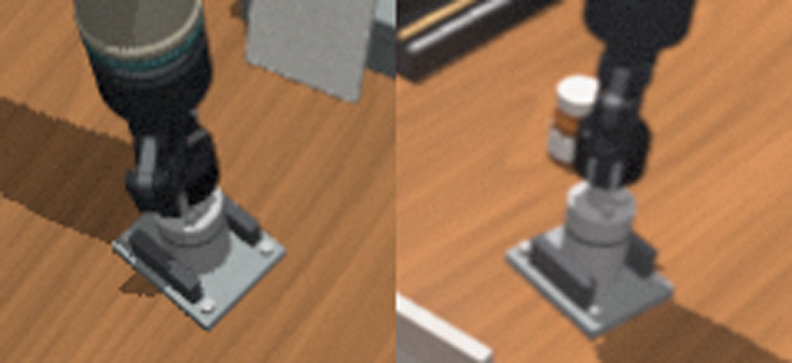

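View pics/c13.png

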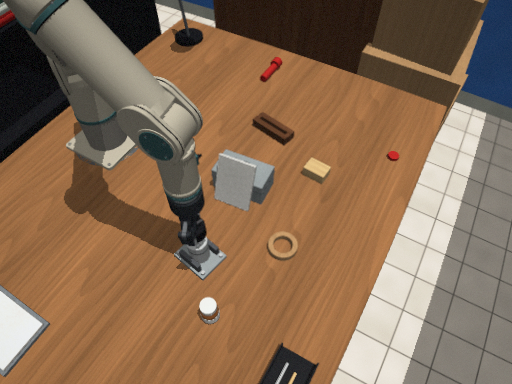

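View pics/w13.png

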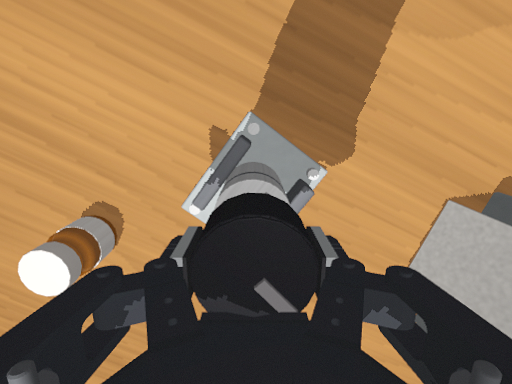

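In the images the neck shows bare between shoulder and cap, and the cap has not shifted in the grip. It is level about 14 mm above the neck, the board is still leaning, and the bystanders haven't moved beyond measuring noise. Handing in.

```bash
python3 - <<'E'
from h import *
st(); print(ctrl.finish_job())
E
```

```text
t 17.725 tcp [ 517.4 -201.9  118.4] x [ 0.001  0.    -1.   ] z [-0.442  0.897 -0.   ] F [ 0.2 -1.  -0.9] T [-0.02 -0.02 -0.01] w 54.8 q [ 0.65  0.69 -0.51  1.88  0.5   0.7   1.87]
the job is handed in; nothing more can be done
None
```

The job is handed in at 17.7 s, with the board leaning on the cash box and the cap held above the open canister; no verdict was reported.

- **Board:** I lifted it out of the rack and leaned it at about 20° against the latch face. Just before the last few millimetres down it measured within 1 mm of the centre line, with its foot about 29 mm out. After I let go, the final pictures show it still leaning there.
- **Cap:** The thread is ordinary. The first try, counter-clockwise, turned freely, so I did not need to try the other way. I turned it about 79° with no slip and lifted it about 36 mm. It ended level and still, gripped at 55 mm, roughly 14 mm above the neck with the bare neck visible below.
- **Bystanders:** The pill jar, tape roll and trinket box read within about 12 mm of where they started. That is about the scatter of the detections, and nothing in the pictures suggests they moved.
- **Disagreements:** The network's cap-centre points in the last pictures differed by up to about 18 mm between the two cameras, probably because the gripper partly hides the cap. I relied on the tool pose and the pictures instead. The first set of moves was refused for missing keys, which cost 1.65 s in camera calls and nothing else.

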